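# Draw the plug gauge half-way out of a leaning bore and hold it

## Task

The plug gauge is fully home in the bored block that is clamped leaning in the bench vice. Take its handle with a light grip (about 15 N, never more than 25 N) and draw it slowly along the bore's own leaning line, without bending it sideways so that it binds, until half of its plug shows and the line round the plug's middle is level with the block's face; do not pull it clear of the bore. Finish while still holding the gauge steady there for inspection, and leave the file, the square and the spare block alone.

Things in the scene. Friction and masses are not known exactly. Their poses are not given: they have to be found in the camera images.
- handle_mid (a point): Centre of the plug gauge's round dark steel handle (24 mm diameter, 66 mm long), on the gauge's axis, 39 mm from the underside of the collar; grip here. z runs along the gauge from plug to free handle end. At the start the gauge is home: collar down on the block's face, whole plug in the bore. Only the grip keeps it out: let go, it tends to slide back in.
- gauge: The loose plug gauge, steel, about 0.3 kg (varies): plug 25 mm in diameter and 50 mm long with a thin dark line round it at half its length, then a collar 35 mm in diameter and 6 mm thick, then the handle. Origin on its axis at the collar's underside, z towards the handle's free end.
- bore_mouth (a point): Centre of the bore's mouth on the block's upper face, 155 mm above the bench. z runs out of the bore along its axis, which leans 25 degrees from vertical, towards the robot give or take 40 degrees. The bore is 26 mm in diameter (plug 25), 70 mm deep, right through. Along z the handle's centre is at 39 mm with the gauge home, at 64 mm half out.
- block: Bored aluminium block 60 x 50 x 70 mm (70 along the bore), fixed between the vice's jaws with its 50 mm sides; its upper part stands about 20 to 50 mm above the jaws. Origin at the centre of its lower face, z along the bore.
- vice: Grey cast-iron bench vice, bolted down; origin on the bench under the bore's mouth, z up. It reaches 160 mm along its -y (screw and tommy bar) and 125 mm along its +y (anvil); the jaws are 100 mm wide along its x and their tops are 120 mm above the bench. The bore leans towards its -x.
- file_mid (a point): Bystander: flat file 300 mm long with a wooden handle, lying on the bench; the point is near its middle.
- square_mid (a point): Bystander: engineer's square with a 100 mm stock and a 150 mm blade, lying on the bench; the point is in the middle of the stock.
- spare_mid (a point): Bystander: spare aluminium block 60 x 50 x 50 mm with a small hole, standing on the bench; the point is its centre.
Mind the look-alikes: they are no part of the job. Several things have the shape of the gauge; the one meant has the colours described above.

How it is judged (in metres and radians):
On the way, in this order (a step that is already met when the one before it is completed fails the run):
1. the gauge's handle is gripped while the gauge is still home (contact force between the fingers and gauge above 1 N and z of handle_mid in the frame of bore_mouth below 0.044 m), for 0.1 s.
2. the gauge is drawn out by at least 15 mm, in the fingers (contact force between the fingers and gauge above 1 N and z of handle_mid in the frame of bore_mouth above 0.054 m), for 0.2 s.
At the end, for the whole second after the job is handed in: The gauge is drawn out by 25 mm, give or take 6 mm, its plug still in the bore and in line with it within 4 degrees, held still in the fingers (z of handle_mid in the frame of bore_mouth between 0.058 and 0.07 m and contact force between the fingers and gauge above 1 N and angle between the z axis of handle_mid and the z axis of bore_mouth, either way round below 0.07 rad and linear speed of gauge below 0.01 m/s); the arm keeps its last pose, push and grip.
It fails at once if the gauge is gripped too hard (more than 60 N over both fingers together, 30 N a finger) (contact force between the fingers and gauge above 60 N).
It fails at once if the gauge binds: more than 40 N between gauge and block (contact force between gauge and block above 40 N).
It fails at once if the gauge is dragged sideways along the bore: more than 15 N between gauge and block while it is out by more than 5 mm (contact force between gauge and block above 15 N and z of handle_mid in the frame of bore_mouth above 0.044 m).
It fails at once if the gauge is drawn more than 42 mm out of its 50 mm (z of handle_mid in the frame of bore_mouth above 0.081 m).
It fails at once if the file, the square or the spare block is moved by more than 15 mm (distance of any of file_mid, square_mid, spare_mid from where it was at the start of the episode above 0.015 m).
It also fails if it takes over 35 s, if anything falls off the work surface, if the arm or the gripper's body presses on something with over 40 N, if the wrist force passes 120 N, or if a joint passes its speed limit or range.

## Robot

A 7-joint arm with a two-finger parallel gripper is mounted at the origin on the work surface. World frame = base frame: x ahead of the robot, y to its left, z up, the work surface at z = 0. Lengths are in m, angles in degrees, forces in N, time in s.
With the tool pointing down it reaches from about 0.425 to 0.925 m from the base axis. Payload 6.8 kg.
Tool frame: the origin (TCP) lies on the centre line of the jaws, within the pads' length; the fingertips stand 17 mm ahead of it and the grasp point (between the pads) lies 2 mm behind it; y points along the fingers, x is the direction in which the jaws open and shut, and the axes are right-handed (so a half turn about y gives the same grasp; the last joint's range is limited). The gripper opens to 88 mm and grips with 3 to 60 N. Pads are 20 mm wide; open, the fingers measure 115 mm over their backs; the gripper's body (75 mm by 178 mm) begins 61 mm behind the grasp point.
Start: joints at [-6.194, 27.33, 1.283, 89.118, -0.659, 63.558, -4.761], TCP at [0.675, 0, 0.206] pointing down, gripper open.
Joint ranges: [-169.35, 169.35], [-19.33, 120.38], [-80.79, 83.38], [13.8, 139.57], [-78.32, 258.32], [9.67, 109.79], [-169.56, 169.56]. Speed limits (degrees/s): [136.94, 136.94, 180, 180, 180, 180, 180].

## Interface

Orientations are given as [roll, pitch, yaw] about the fixed x, y, z axes, in that order (R = Rz(yaw) Ry(pitch) Rx(roll)).
In Python, from plant import get_obs, camera, camera_params, job_done gives the robot as it stands. The module is installed in compiled form; this text tells all that it offers.
- The arm moves only by the tool drive_tool, never from a script. Its argument "rows" is one flat list of numbers, 6 for each row, row after row: the shift along the tool's x, y, z in mm, then the turn, a rotation vector about the tool's x, y, z in rad. In form: [x, y, z, rx, ry, rz, x, y, z, rx, ry, rz, ...]. A call has 1 to 10 rows; each row shifts and turns the commanded pose from where the row before left it, along the tool's axes as they then stand; what a row does not reach is not made up. A row lasts 1/8 s, in which the tool goes at most 62.5 mm and 10.7 degrees, less where a joint would pass 70% of its speed; a pose out of reach is approached as far as the arm can. A call is refused whole if a number of a shift passes 62.5 or a number of a turn 0.188, either way. A call with a gripper value outside its range is refused whole. "gripper" is the finger opening in mm, from 0 to 87.8, set as the call begins (left out, the last holds). The fingers move at their own pace and stop on an object; "newtons" is the grip in N (left out, the last holds). Time passes only in rows, so rows that do not move let the fingers close. It gives the time, the measured TCP pose, the force and the opening at its end, in the units of the state.
- get_obs(): the state, without advancing time (a new reading comes with each control period).
- camera(name): name is "scene" or "side" or "wrist"; returns the picture (420x560x3 uint8, red, green, blue); there is no depth.
- camera_params(name): a dict with "mtx" (3x3 intrinsics, pixels), "rvec" (rotation vector, rad) and "tvec" (3), from world to camera coordinates, as OpenCV has them; the wrist camera has in their place "T_tool_cam" (4x4, takes a point from camera to tool coordinates, whose origin is the TCP and whose axes are the tool frame's). Camera axes: x right, y down, z forward; pixel columns grow to the right and rows downward; lengths in m; the calibration is good to about 2 mm. A picture is of the moment at which its call begins: read the wrist's pose just before it. camera_params takes no time and is no camera call.
- job_done(): hands the job in, once; it reports no verdict.
The state is a dict: "time": time; "joints": joint angles; "joint_velocities": joint speeds; "joint_efforts": joint torques, N m; "eef_pos": TCP position; "ee_rot": TCP orientation; "ft_force": force on the tool from outside, world axes, zero at the start; "ft_torque": the same for the moment, N m; "opening": finger opening in m.
Only numpy, scipy, OpenCV 4.12 (cv2) and the standard library are available. Lean on these libraries where they do the work, as an engineer would, in place of code of your own. Each camera call takes 0.05 s, during which the arm holds its last target.

## Working session

There is one attempt and no reset: what is moved stays moved. The work goes in short steps, Python scripts to look and compute and a tool call to move; the robot and the scene stay as the last step left them, time stands still between calls to the robot, and variables do not carry over. Pictures are saved under pics/ and viewed, and the job is handed in when it is done.

Besides the shell and the picture viewer there is one more tool, called after "Emit:" as name(argument=value, ...) on one line, values as JSON. drive_tool: Moves the arm, as the interface text tells. Its arguments: {"type":"object","properties":{"rows":{"type":"array"},"gripper":{"type":"number"},"newtons":{"type":"number"}},"required":["rows"]}

```bash
mkdir -p pics; python3 - <<'E'
from plant import *
import cv2
print(get_obs())
for n in("scene","side","wrist"):
    cv2.imwrite(f"pics/{n}0.png",camera(n)[:,:,::-1]); print(n,camera_params(n))
E
```

```text
{'time': 0.0, 'joints': array([-6.19318671, 27.37438335,  1.28085688, 89.17679579, -0.6594302 ,
       63.5575235 , -4.75995979]), 'joint_velocities': array([ 0.00390651, -0.07196368,  0.06390064, -0.02676332, -0.03643683,
        0.06509467,  0.03772714]), 'joint_efforts': array([-1.31144458e-03, -5.82851672e+01,  1.53386436e+00, -2.72606850e+01,
       -5.43364382e-02,  1.69422745e-02,  2.21527275e-04]), 'eef_pos': array([ 6.74381062e-01, -2.91979357e-05,  2.05509741e-01]), 'ee_rot': array([-9.00073972e+01,  1.01079665e-01,  1.05542661e-03]), 'ft_force': array([ 0.93402667,  0.62654635, -0.1484254 ]), 'ft_torque': array([-0.00329211,  0.02430193,  0.01140237]), 'opening': 0.08777894862341028}
scene {'mtx': array([[478.95853489,   0.        , 277.81330128],
       [  0.        , 478.95853489, 212.54872496],
       [  0.        ,   0.        ,   1.        ]]), 'rvec': array([ 0.9841101 ,  2.46311186, -1.02049845]), 'tvec': array([ 0.38386248, -0.15646876,  1.4858394 ])}
side {'mtx': array([[412.44793921,   0.        , 281.87220045],
       [  0.        , 412.44793921, 199.23980803],
       [  0.        ,   0.        ,   1.        ]]), 'rvec': array([ 0.89570838, -2.50482044,  1.11651932]), 'tvec': array([0.42415822, 0.33389595, 0.91231327])}
wrist {'mtx': array([[304.6641148 ,   0.        , 277.1840333 ],
       [  0.        , 304.6641148 , 203.17954941],
       [  0.        ,   0.        ,   1.        ]]), 'T_tool_cam': array([[ 9.99998985e-01, -1.42501515e-03, -7.84148790e-06,
         3.86316796e-04],
       [-3.63559054e-04, -2.60439031e-01,  9.65490227e-01,
        -1.77156398e-01],
       [-1.37788043e-03, -9.65489244e-01, -2.60439285e-01,
         7.16288215e-02],
       [ 0.00000000e+00,  0.00000000e+00,  0.00000000e+00,
         1.00000000e+00]])}
```

View pics/scene0.png

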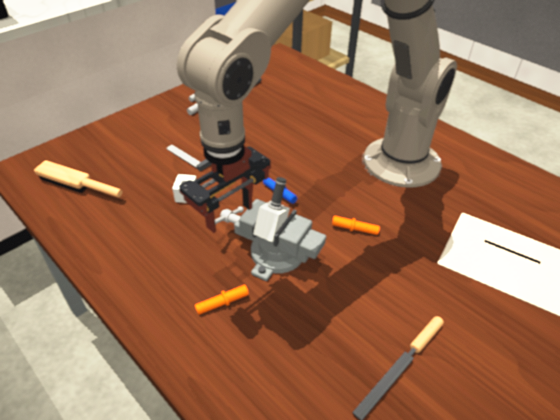

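View pics/side0.png

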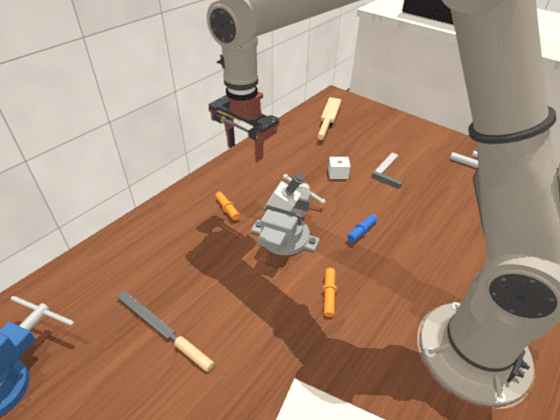

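View pics/wrist0.png

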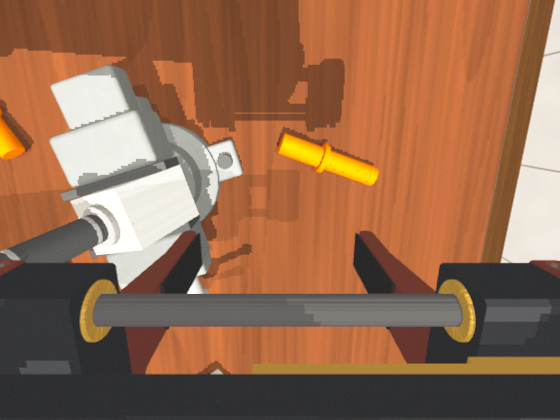

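```bash
python3 - <<'E'
import cv2
a=cv2.imread("pics/scene0.png")[165:290,220:340]; cv2.imwrite("pics/sc1.png",cv2.resize(a,None,fx=4.8,fy=4.8,interpolation=cv2.INTER_CUBIC))
a=cv2.imread("pics/side0.png")[160:260,240:340]; cv2.imwrite("pics/si1.png",cv2.resize(a,None,fx=6,fy=6,interpolation=cv2.INTER_CUBIC))
E
```

```text
(no output)
```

View pics/sc1.png

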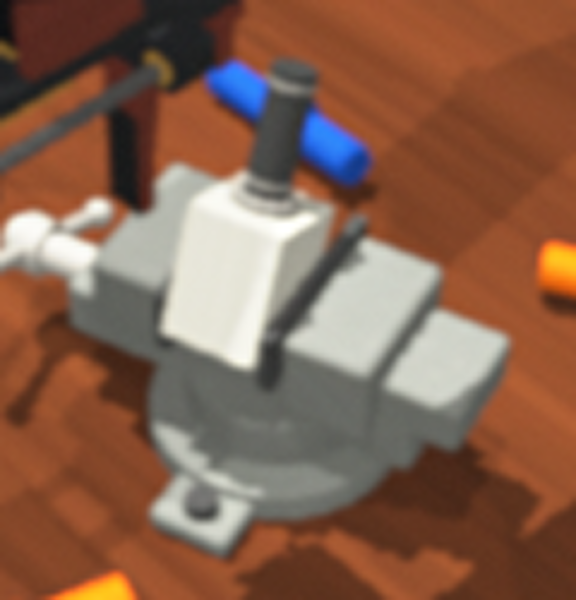

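View pics/si1.png

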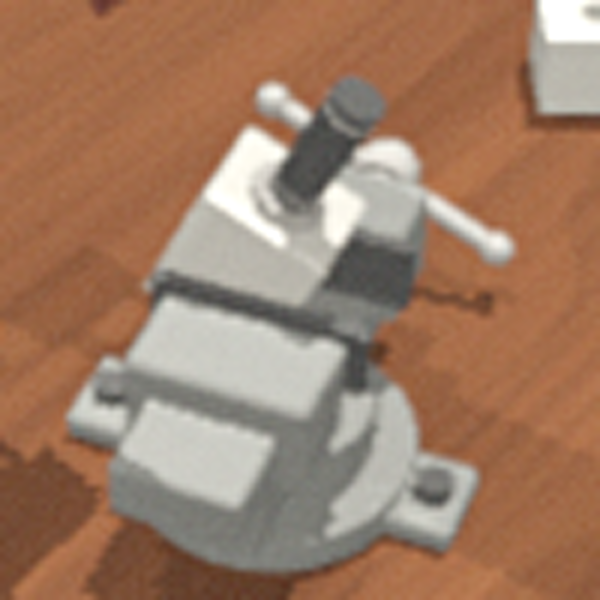

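```bash
cat > h.py <<'E'
import numpy as np, cv2
from scipy.spatial.transform import Rotation as Rn
from scipy.optimize import least_squares
from plant import *
def P(name,obs=None):
    p=camera_params(name); K=p["mtx"]
    if name!="wrist":
        T=np.eye(4);T[:3,:3]=cv2.Rodrigues(p["rvec"])[0];T[:3,3]=p["tvec"]
    else:
        W=np.eye(4);W[:3,:3]=Rn.from_euler("xyz",obs["ee_rot"],degrees=True).as_matrix();W[:3,3]=obs["eef_pos"]
        T=np.linalg.inv(W@p["T_tool_cam"])
    return K@T[:3]
def proj(M,X):
    X=np.atleast_2d(X);q=(M[:,:3]@X.T).T+M[:,3];return q[:,:2]/q[:,2:]
def axis(lean,az): # az about z, 180 = towards robot
    l,a=np.radians(lean),np.radians(az);return np.array([np.sin(l)*np.cos(a),np.sin(l)*np.sin(a),np.cos(l)])
def tri(ms,uv):
    A=[]
    for M,(u,v) in zip(ms,uv): A+= [u*M[2]-M[0],v*M[2]-M[1]]
    X=np.linalg.svd(np.array(A))[2][-1];return X[:3]/X[3]
E
python3 - <<'E'
from h import *
o=get_obs();S,D,W=P("scene"),P("side"),P("wrist",o)
sc=lambda x,y:(220+x/4.8,165+y/4.8); si=lambda x,y:(240+x/6,160+y/6)
end=tri([S,D],[sc(295,72),si(357,98)]);
col=tri([S,D],[sc(268,197),si(288,200)])
print(end,col,np.linalg.norm(end-col)); d=end-col;d/=np.linalg.norm(d);print(np.degrees(np.arccos(d[2])),np.degrees(np.arctan2(d[1],d[0])))
print(proj(W,[end,col]),[np.round(proj(M,[end,col])) for M in(S,D)])
for n,s,f in [("file",(420,345),None)]: pass
E
```

```text
[ 0.50889404 -0.01696365  0.21687353] [ 0.53382485 -0.00752087  0.15591155] 0.06653626516306795
23.620150587977474 -159.2553415645316
[[  1.73140109 273.63542801]
 [ 98.1523034  225.30822384]] [array([[281., 180.],
       [276., 206.]]), array([[299., 177.],
       [288., 193.]])]
```

```bash
cat >> h.py <<'E'
def goalR(a,R0):
    y0=R0[:,1]; v=np.cross(y0,-a); s=np.linalg.norm(v); 
    return Rn.from_rotvec(v/s*np.arctan2(s,y0@-a)).as_matrix()@R0
def delta(p,R,o):
    R0=Rn.from_euler("xyz",o["ee_rot"],degrees=True).as_matrix()
    return R0.T@(p-o["eef_pos"])*1e3, Rn.from_matrix(R0.T@R).as_rotvec()
E
python3 - <<'E'
from h import *
o=get_obs();a=axis(25,-159)
R0=Rn.from_euler("xyz",o["ee_rot"],degrees=True).as_matrix()
mid=np.array([.521,-.0115,.19]); p=mid+.1*a
print(p,delta(p,goalR(a,R0),o), goalR(a,R0))
E
```

```text
[ 0.48154519 -0.02664528  0.28063078] (array([-193.08636294,  -74.62952168,  -26.62971928]), array([ 1.56486717e-01,  4.29925727e-17, -4.08689795e-01])) [[ 0.91834281  0.39454814 -0.03127701]
 [-0.03142056  0.15145284  0.98796497]
 [ 0.39453673 -0.90630779  0.15148255]]
```

Emit:
drive_tool(rows=[0,-40,0,0,0,0,0,-35,0,0,0,0,-35,0,-5,0,0,0,-40,0,-6,0,0,0,-40,0,-6,0,0,0,-40,0,-5,0,0,0,-38,0,-5,0.039,0,-0.102,0,0,0,0.039,0,-0.102,0,0,0,0.039,0,-0.102,0,0,0,0.039,0,-0.102])

```text
time: 1.4
eef_pos: [0.4818, -0.0272, 0.2818]
ee_rot: [-80.5, -23.5, -2.0]
ft_force: [0.2, 0.5, 0.4]
opening: 0.088
```

```bash
python3 - <<'E'
from h import *
o=get_obs();print(o["time"],o["eef_pos"],o["ee_rot"],o["joints"])
cv2.imwrite("pics/w1.png",camera("wrist")[:,:,::-1])
E
```

```text
1.4 [ 0.4818119  -0.02722241  0.28177794] [-80.47362809 -23.50156712  -2.00506342] [ -1.48746834  -7.84202677   4.09089561 126.04096799 -14.67129125
  39.33198941  12.19375468]
```

View pics/w1.png

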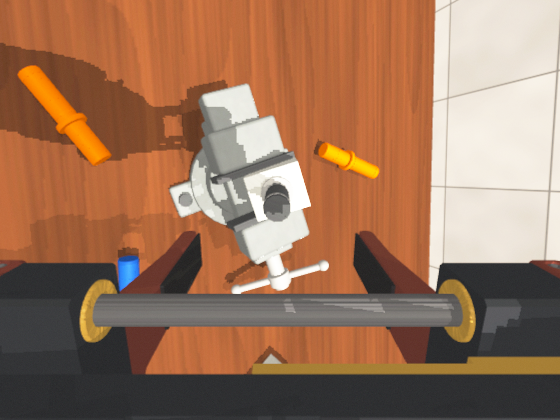

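Emit:
drive_tool(rows=[35,0,0,0,0,0,35,0,0,0,0,0,0,0,0,0,0,0])

```text
time: 1.82
eef_pos: [0.5484, -0.0289, 0.3101]
ee_rot: [-80.6, -23.3, -1.9]
ft_force: [-0.3, -0.6, -0.4]
opening: 0.0878
```

```bash
python3 - <<'E'
from h import *
o=get_obs();print(o["time"],list(o["eef_pos"]),list(o["ee_rot"]),o["joint_velocities"].max())
cv2.imwrite("pics/w2.png",camera("wrist")[:,:,::-1])
a=cv2.imread("pics/w1.png")[130:240,220:340];cv2.imwrite("pics/w1c.png",cv2.resize(a,None,fx=5,fy=5,interpolation=cv2.INTER_CUBIC))
a=cv2.imread("pics/w2.png")[130:240,130:250];cv2.imwrite("pics/w2c.png",cv2.resize(a,None,fx=5,fy=5,interpolation=cv2.INTER_CUBIC))
E
```

```text
1.825 [np.float64(0.5484261970861266), np.float64(-0.028860431932087732), np.float64(0.31008904160341555)] [np.float64(-80.56956170367971), np.float64(-23.307573085308707), np.float64(-1.9086774046648025)] 4.379231114860809
```

View pics/w1c.png

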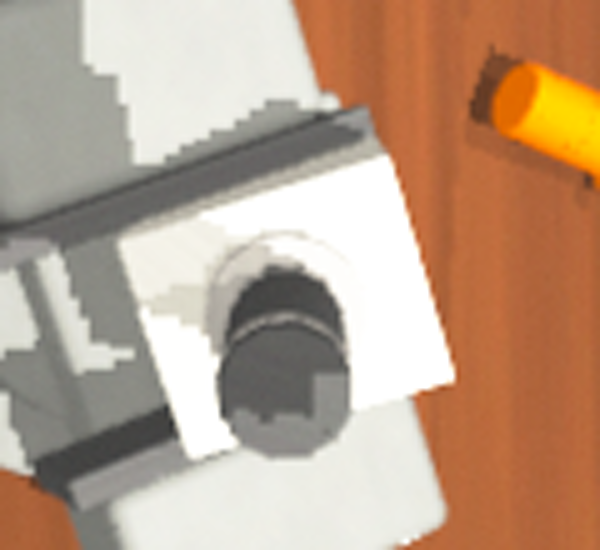

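View pics/w2c.png

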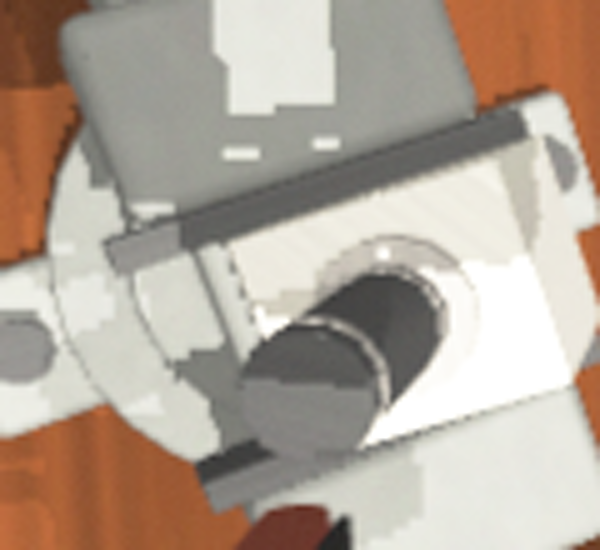

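```bash
cat > fit.py <<'E'
from h import *
o1=dict(eef_pos=np.array([ 0.4818119 , -0.02722241 , 0.28177794]),ee_rot=[-80.47362809, -23.50156712 , -2.00506342])
o2=dict(eef_pos=np.array([.5484261970861266,-.028860431932087732,.31008904160341555]),ee_rot=[-80.56956170367971,-23.307573085308707,-1.9086774046648025])
c1=lambda x,y:(220+x/5,130+y/5); c2=lambda x,y:(130+x/5,130+y/5)
W1,W2,S,D=P("wrist",o1),P("wrist",o2),P("scene"),P("side")
sc=lambda x,y:(220+x/4.8,165+y/4.8); si=lambda x,y:(240+x/6,160+y/6)
C=lambda sx,sy:(30*sx,25*sy,0)
F=[(W1,(0,0,72),c1(285,388)),(W1,(0,0,6),c1(285,308)),(W1,C(1,1),c1(388,155)),(W1,C(1,-1),c1(455,380)),(W1,C(-1,-1),c1(190,460)),(W1,C(-1,1),c1(118,235)),
(W2,(0,0,72),c2(315,391)),(W2,(0,0,6),c2(398,312)),(W2,C(1,1),c2(543,135)),(W2,C(1,-1),c2(575,385)),(W2,C(-1,1),c2(230,245)),
(S,(0,0,72),sc(295,72)),(D,(0,0,72),si(357,98)),(S,(0,0,6),sc(268,197)),(D,(0,0,6),si(288,200))]
wt=[1]*11+[.6]*4
def pts(q,L):
    n=axis(q[3],q[4]);a=np.radians(q[4]);e2=np.array([np.sin(a),-np.cos(a),0]);e1=np.cross(e2,n)
    return q[:3]+(L[0]*e1+L[1]*e2+L[2]*n)/1e3
def res(q): return np.concatenate([w*(proj(M,pts(q,L))[0]-uv) for (M,L,uv),w in zip(F,wt)])
if __name__=="__main__":
    for sub in (range(11),range(15)):
        def r(q): return np.concatenate([res(q).reshape(-1,2)[list(sub)].ravel()])
        s=least_squares(r,[.535,-.005,.155,25,-159],x_scale=[.01,.01,.01,5,5],loss="soft_l1")
        cov=np.linalg.inv(s.jac.T@s.jac)*1.0
        print(s.x,np.sqrt(np.diag(cov)));print(np.round(res(s.x).reshape(-1,2),1).tolist())
        n=axis(*s.x[3:]);print("mid",s.x[:3]+.039*n)
E
python3 fit.py
```

```text
[ 5.39366595e-01 -7.55671901e-03  1.52245880e-01  2.45893452e+01
 -1.63815159e+02] [8.77992494e-04 4.64718985e-04 2.42034715e-03 7.13668367e-01
 7.70101026e-01]
[[0.8, -0.0], [0.6, 1.0], [0.5, 0.1], [-0.4, -0.6], [0.0, -1.4], [0.3, 0.4], [-0.5, 0.1], [-0.0, 0.7], [-8.8, 4.6], [-0.5, -1.1], [0.4, -1.2], [-0.2, -0.0], [-0.6, 0.0], [-0.6, 0.1], [-0.3, -0.9]]
mid [ 0.52378141 -0.01208016  0.18770911]
[ 5.39299371e-01 -7.52991008e-03  1.52325747e-01  2.46276447e+01
 -1.63804883e+02] [6.88572994e-04 4.55722964e-04 1.78715480e-03 6.92424588e-01
 7.63999395e-01]
[[0.7, -0.0], [0.6, 1.0], [0.5, 0.1], [-0.4, -0.7], [-0.0, -1.4], [0.3, 0.4], [-0.6, 0.1], [-0.1, 0.7], [-8.9, 4.6], [-0.5, -1.1], [0.3, -1.2], [-0.2, -0.0], [-0.6, 0.0], [-0.6, 0.1], [-0.3, -0.9]]
mid [ 0.52369224 -0.01206276  0.18777812]
```

```bash
python3 - <<'E'
import fit; from fit import *
fit.F[8]=(W2,C(1,1),c2(500,165))
for lean,z in ((None,None),(25,None),(25,.155)):
    def full(q): return np.r_[q[:2],z or q[2],lean or q[3],q[4]]
    s=least_squares(lambda q:res(full(q)),[.535,-.005,.155,25,-159],x_scale=[.01,.01,.01,5,5],loss="soft_l1")
    q=full(s.x);n=axis(*q[3:]);print(q,s.cost,"mid",q[:3]+.039*n);print(np.round(res(q).reshape(-1,2),1).tolist())
o=get_obs();R0=Rn.from_euler("xyz",o["ee_rot"],degrees=True).as_matrix()
R=goalR(n,R0);g=q[:3]+.039*n
for h in(.06,-.002+.002): print(delta(g+h*n,R,o))
E
```

```text
[ 5.39300233e-01 -7.87997812e-03  1.51848254e-01  2.44894121e+01
 -1.64012763e+02] 4.80524467311014 mid [ 0.52375903 -0.0123326   0.18733973]
[[0.6, 0.1], [0.4, 1.3], [0.4, 0.5], [-0.7, -0.3], [-0.2, -1.2], [0.2, 0.6], [-0.5, 0.3], [-0.1, 1.0], [-0.2, -1.0], [-0.7, -0.7], [0.3, -1.0], [-0.2, 0.0], [-0.6, 0.0], [-0.7, 0.2], [-0.3, -0.9]]
[ 5.39458723e-01 -7.80690890e-03  1.51824744e-01  2.50000000e+01
 -1.63948517e+02] 5.098993306871637 mid [ 0.52361919 -0.01236423  0.18717075]
[[0.1, 0.3], [0.5, 1.2], [0.5, 0.4], [-0.5, -0.3], [-0.1, -1.4], [0.3, 0.5], [-1.1, 0.4], [-0.0, 0.9], [-0.2, -1.1], [-0.6, -0.8], [0.6, -1.1], [-0.2, 0.0], [-0.5, 0.1], [-0.7, 0.2], [-0.3, -0.9]]
[ 5.38486104e-01 -7.54108677e-03  1.55000000e-01  2.50000000e+01
 -1.64157360e+02] 6.61218798929178 mid [ 0.52263006 -0.01204064  0.190346  ]
[[0.5, 0.3], [0.9, 1.2], [1.1, 0.2], [0.1, -0.1], [-0.0, -1.1], [0.4, 0.2], [-1.8, 0.5], [-0.4, 0.9], [-0.2, -1.3], [-0.6, -0.5], [-0.1, -1.4], [0.1, -0.7], [-0.3, -0.3], [-0.4, -0.5], [-0.1, -1.3]]
(array([-70.15477917,  40.63475127,   1.71791905]), array([-3.54231392e-02,  9.23146289e-18, -1.30357677e-02]))
(array([-69.37281882, 100.59201444,  -0.40696466]), array([-3.54231392e-02,  9.23146289e-18, -1.30357677e-02]))
```

Emit:
drive_tool(rows=[-35,0,1,-0.035,0,-0.013,-35,20,0,0,0,0,0,20,0,0,0,0,0,0,0,0,0,0])

```text
time: 2.38
eef_pos: [0.4967, -0.0211, 0.2432]
ee_rot: [-82.5, -23.8, -2.0]
ft_force: [0.1, -0.9, 0.4]
opening: 0.0879
```

```bash
python3 - <<'E'
from h import *
o=get_obs();print(o["time"],list(o["eef_pos"]),list(o["ee_rot"]),o["joints"])
cv2.imwrite("pics/w3.png",camera("wrist")[:,:,::-1])
a=cv2.imread("pics/w3.png")[110:310,190:370];cv2.imwrite("pics/w3c.png",cv2.resize(a,None,fx=3,fy=3,interpolation=cv2.INTER_CUBIC))
n=axis(25,-164)
for m in ([.538486,-.00754,.155],[.53946,-.0078,.15182]):
    print(delta(m+.039*n,goalR(n,Rn.from_euler("xyz",o["ee_rot"],degrees=True).as_matrix()),o), proj(P("wrist",o),[m+.072*n,m+.006*n]))
E
```

```text
2.375 [np.float64(0.49666956308417326), np.float64(-0.02105558739142016), np.float64(0.24323798955669104)] [np.float64(-82.50971909705814), np.float64(-23.77930972152711), np.float64(-2.0384005867935704)] [ -2.85458138  -4.0736203    2.66235289 128.16091162 -12.00864667
  32.45663552   8.19210921]
(array([ 2.13393362, 59.52715739,  2.14915552]), array([ 5.12299409e-04, -2.24395116e-18, -2.29486125e-03])) [[280.21092832 222.83844877]
 [279.6467607  199.4503238 ]]
(array([ 1.75092184, 62.77583636,  1.49489036]), array([ 5.12299409e-04, -2.24395116e-18, -2.29486125e-03])) [[279.62794058 222.23861872]
 [279.2022878  199.26084148]]
```

View pics/w3c.png

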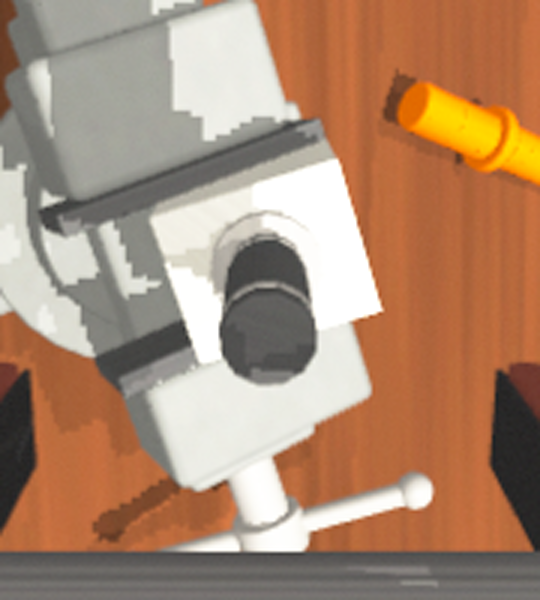

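Emit:
drive_tool(rows=[1.8,0,1.6,0.0005,0,-0.0023,0,10,0,0,0,0,0,10,0,0,0,0,0,10,0,0,0,0,0,10,0,0,0,0,0,10,0,0,0,0,0,10,0,0,0,0,0,2,0,0,0,0,0,0,0,0,0,0], gripper=60)

```text
time: 3.55
eef_pos: [0.5255, -0.0126, 0.1897]
ee_rot: [-82.5, -24.1, -2.1]
ft_force: [0.2, -0.1, -0.3]
opening: 0.0598
```

```bash
python3 - <<'E'
from h import *
o=get_obs();print(o["time"],list(o["eef_pos"]),list(o["ee_rot"]),o["joints"],o["ft_force"],o["ft_torque"])
for n in ("wrist","scene","side"): cv2.imwrite(f"pics/{n}4.png",camera(n)[:,:,::-1])
a=cv2.imread("pics/wrist4.png")[130:330,150:410]
b=cv2.imread("pics/scene4.png")[130:250,220:340]
c=cv2.imread("pics/side4.png")[130:250,240:360]
cv2.imwrite("pics/w4c.png",cv2.resize(a,None,fx=3,fy=3,interpolation=cv2.INTER_CUBIC))
cv2.imwrite("pics/s4c.png",cv2.resize(np.hstack([b,c]),None,fx=3.3,fy=3.3,interpolation=cv2.INTER_CUBIC))
n=axis(25,-164)
for m in ([.538486,-.00754,.155],[.53946,-.0078,.15182]):
    print(delta(m+.039*n,goalR(n,Rn.from_euler("xyz",o["ee_rot"],degrees=True).as_matrix()),o), proj(P("wrist",o),[m+.072*n,m+.006*n]))
E
```

```text
3.55 [np.float64(0.5255040355878552), np.float64(-0.01256836004212113), np.float64(0.18967319251097245)] [np.float64(-82.45385013254315), np.float64(-24.12677275622546), np.float64(-2.097020171834105)] [ -3.59805386   3.30289318   2.37425803 129.31973679 -15.85426833
  23.68932141  11.46888288] [ 0.23875283 -0.13513594 -0.3280555 ] [-0.09420847  0.39854814 -0.03669544]
(array([-2.35111412, -1.72479555,  0.61204514]), array([-4.75288778e-05,  3.79258611e-18,  3.83974564e-03])) [[273.0552202  264.36004959]
 [273.85471243 222.71610374]]
(array([-2.75395926,  1.52110623, -0.04409007]), array([-4.75288778e-05,  3.79258611e-18,  3.83974564e-03])) [[272.36771884 262.68182005]
 [273.35190412 222.13513868]]
```

View pics/w4c.png

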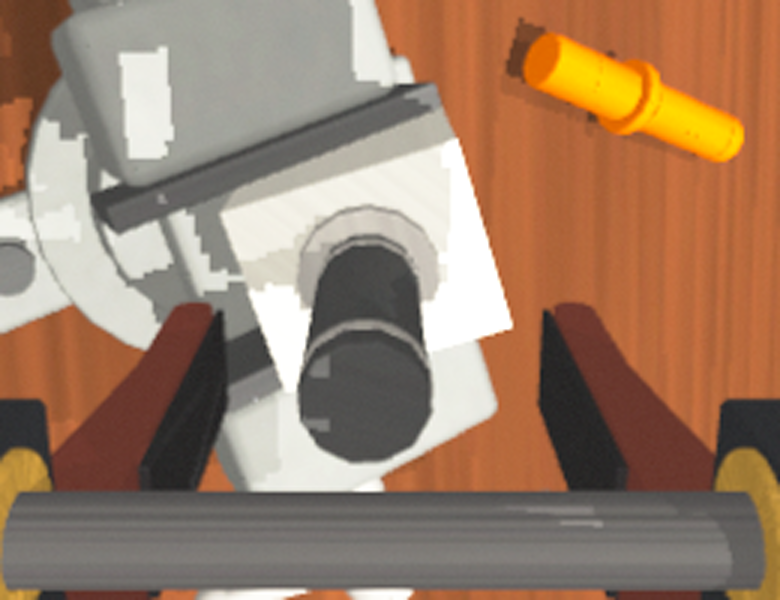

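View pics/s4c.png

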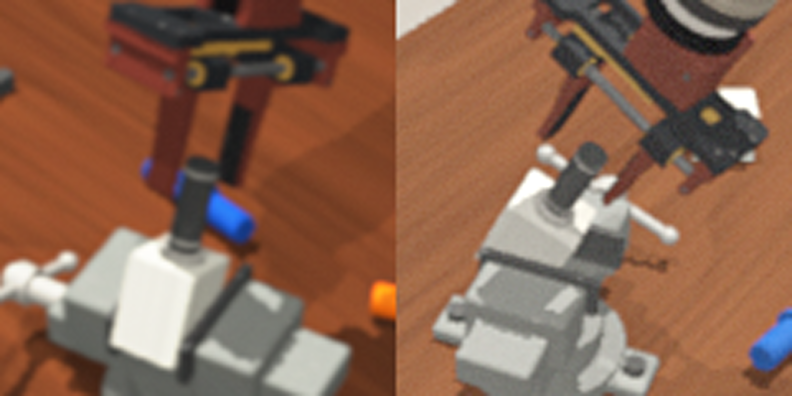

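Emit:
drive_tool(rows=[-2.8,1,0,0,0,0.0038,0,0,0,0,0,0,0,0,0,0,0,0,0,0,0,0,0,0], gripper=36)

```text
time: 4.2
eef_pos: [0.5234, -0.0124, 0.1878]
ee_rot: [-82.5, -23.9, -2.1]
ft_force: [0.3, -0.2, -0.4]
opening: 0.036
```

```bash
cat > chk.py <<'E'
from h import *
import sys
k=sys.argv[1]
o=get_obs();print(o["time"],list(o["eef_pos"]),list(o["ee_rot"]),o["joint_velocities"].round(2),o["ft_force"],o["ft_torque"],o["opening"])
R=Rn.from_euler("xyz",o["ee_rot"],degrees=True).as_matrix();print("F tool",R.T@o["ft_force"],"T tool",R.T@o["ft_torque"])
cv2.imwrite(f"pics/wrist{k}.png",camera("wrist")[:,:,::-1])
a=cv2.imread(f"pics/wrist{k}.png")[130:330,150:410]
cv2.imwrite(f"pics/w{k}c.png",cv2.resize(a,None,fx=3,fy=3,interpolation=cv2.INTER_CUBIC))
n=axis(25,-164)
for m in ([.538486,-.00754,.155],[.53946,-.0078,.15182]):
    print(delta(m+.039*n,goalR(n,R),o), proj(P("wrist",o),[m+.072*n,m+.006*n]))
E
python3 chk.py 5
```

```text
4.2 [np.float64(0.5233967614763761), np.float64(-0.012355266559447825), np.float64(0.1877959238948652)] [np.float64(-82.46466265853647), np.float64(-23.930840300424816), np.float64(-2.0666198370705637)] [-0.08  0.12  0.01 -0.01  0.   -0.01 -0.06] [ 0.31518693 -0.23348414 -0.35886112] [-0.09175387  0.35681881  0.00143204] 0.0359753856853997
F tool [ 0.15003458  0.42612086 -0.28026698] T tool [-0.09499217  0.00298298  0.35596078]
(array([ 0.33634065, -2.58574361,  0.58897406]), array([-7.48003468e-05, -5.19212847e-18,  3.86059759e-04])) [[278.0819032  265.16591331]
 [277.73770921 223.13223973]]
(array([-0.05531257,  0.66151221, -0.06723733]), array([-7.48003468e-05, -5.19212847e-18,  3.86059759e-04])) [[277.30744178 263.46107527]
 [277.19060521 222.54242946]]
```

View pics/w5c.png

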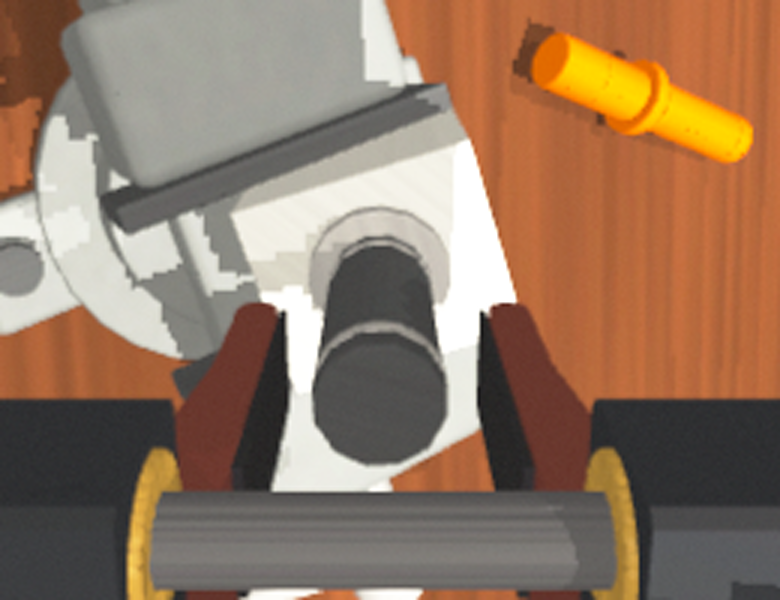

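Emit:
drive_tool(rows=[-0.3,0,0,0,0,0,0,0,0,0,0,0,0,0,0,0,0,0,0,0,0,0,0,0,0,0,0,0,0,0], gripper=20, newtons=3)

```text
time: 4.88
eef_pos: [0.523, -0.0123, 0.1876]
ee_rot: [-82.5, -23.9, -2.1]
ft_force: [-1.3, -0.1, -0.2]
opening: 0.0239
```

```bash
python3 chk.py 6
```

```text
4.875 [np.float64(0.5230383784687589), np.float64(-0.012330568342756193), np.float64(0.18760403013332722)] [np.float64(-82.4651305244811), np.float64(-23.919442969595245), np.float64(-2.0629433367190977)] [-0.02 -0.01  0.06 -0.01 -0.    0.09 -0.09] [-1.31553581 -0.12490721 -0.20540819] [-0.11217216  0.53878296 -0.04717304] 0.023902306165229
F tool [-1.28094645 -0.36306318 -0.12565882] T tool [-0.13932743  0.05997017  0.53111808]
(array([ 0.74183758, -2.61692907,  0.58124272]), array([-9.26479251e-05,  1.17732452e-18,  1.81167784e-04])) [[278.86524858 265.20602808]
 [278.31163653 223.15680899]]
(array([ 0.35082867,  0.63039521, -0.07501411]), array([-9.26479251e-05,  1.17732452e-18,  1.81167784e-04])) [[278.07552986 263.50006968]
 [277.756802   222.5665882 ]]
```

View pics/w6c.png

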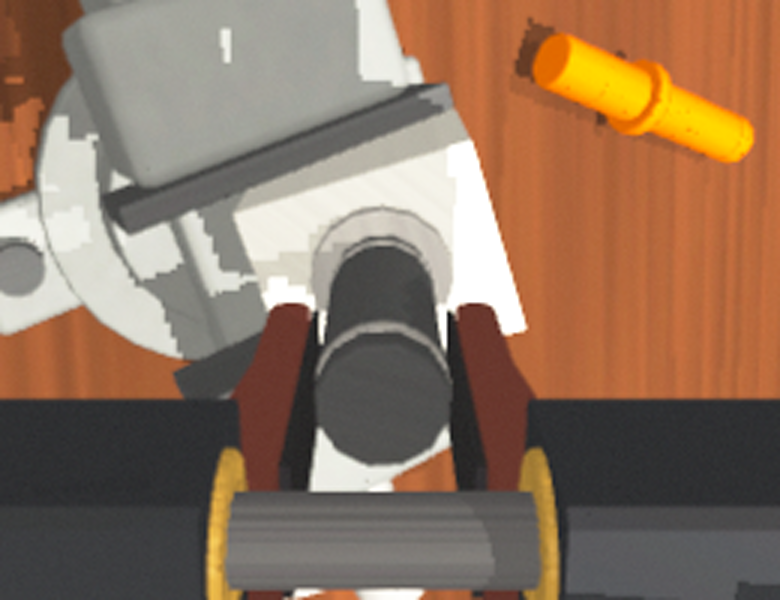

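Emit:
drive_tool(rows=[-0.2,0,0,0,0,0,0,0,0,0,0,0,0,0,0,0,0,0], newtons=8)

```text
time: 5.3
eef_pos: [0.523, -0.0123, 0.1876]
ee_rot: [-82.5, -23.9, -2.1]
ft_force: [0.6, -0.2, 0.3]
opening: 0.0241
```

```bash
python3 chk.py 7
```

```text
5.3 [np.float64(0.5229835875679516), np.float64(-0.012325698402234101), np.float64(0.18758720453814348)] [np.float64(-82.4658511739046), np.float64(-23.933161421099605), np.float64(-2.0646953354449233)] [ 0.06  0.02  0.09  0.02  0.01  0.09 -0.05] [ 0.57629424 -0.1541847   0.27934883] [-0.12024658  0.40765222  0.07147426] 0.024126724290400223
F tool [ 0.64480306 -0.03675578 -0.12962163] T tool [-0.09426541 -0.06615201  0.41531444]
(array([ 0.79950391, -2.61029873,  0.57740147]), array([-6.76677997e-05,  3.14038964e-18,  4.22197947e-04])) [[278.99483528 265.20821213]
 [278.38133676 223.15766   ]]
(array([ 0.40770989,  0.63694761, -0.07877281]), array([-6.76677997e-05,  3.14038964e-18,  4.22197947e-04])) [[278.20093817 263.50221331]
 [277.82440525 222.56737245]]
```

Emit:
drive_tool(rows=[0,0,0,0,0,0,0,0,0,0,0,0,0,0,0,0,0,0], newtons=15)

```text
time: 5.72
eef_pos: [0.523, -0.0123, 0.1876]
ee_rot: [-82.5, -23.9, -2.1]
ft_force: [0.3, -0.0, 0.4]
opening: 0.0229
```

```bash
python3 chk.py 8
```

```text
5.725 [np.float64(0.5229783749201823), np.float64(-0.012333898882753252), np.float64(0.18758934498629565)] [np.float64(-82.46464274500347), np.float64(-23.93359188757433), np.float64(-2.066838156859908)] [ 0.05  0.08  0.04 -0.09  0.03  0.02 -0.04] [ 0.3142352  -0.02231571  0.35184811] [-0.14239312  0.38407526 -0.05628724] 0.022909920510027746
F tool [ 0.43050173 -0.19363725  0.01455065] T tool [-0.16556019  0.03786338  0.37698017]
(array([ 0.80313874, -2.60527083,  0.58523601]), array([-7.36010276e-05, -5.27281997e-18,  4.34126222e-04])) [[279.00255627 265.18931122]
 [278.38571855 223.14531824]]
(array([ 0.41132757,  0.64196695, -0.07097038]), array([-7.36010276e-05, -5.27281997e-18,  4.34126222e-04])) [[278.20847881 263.48380117]
 [277.82870549 222.55526801]]
```

Emit:
drive_tool(rows=[0,-0.5,0,0,0,0,0,-0.5,0,0,0,0,0,-1,0,0,0,0,0,-1,0,0,0,0,0,-1,0,0,0,0,0,0,0,0,0,0,0,0,0,0,0,0])

```text
time: 6.65
eef_pos: [0.5212, -0.0128, 0.1911]
ee_rot: [-82.5, -23.9, -2.1]
ft_force: [0.8, -0.5, -3.1]
opening: 0.0239
```

```bash
python3 chk.py 9
```

```text
6.65 [np.float64(0.5211930146324149), np.float64(-0.012819969592744507), np.float64(0.19112830207293527)] [np.float64(-82.46608915820865), np.float64(-23.918557030449403), np.float64(-2.064865341136581)] [-0.04  0.11 -0.04  0.02  0.02 -0.06 -0.03] [ 0.76557971 -0.45845845 -3.08965213] [-0.16988562  0.69970536 -0.00981375] 0.023857352273834346
F tool [-0.53818192  3.05764088 -0.83871283] T tool [-0.18222029  0.02139949  0.6963353 ]
(array([0.98259089, 1.38384603, 0.61247418]), array([-6.23215342e-05,  4.35836173e-18,  1.69856972e-04])) [[279.2815441  261.64252508]
 [278.6193653  221.33908618]]
(array([ 0.59163999,  4.63119464, -0.04369683]), array([-6.23215342e-05,  4.35836173e-18,  1.69856972e-04])) [[278.5022185  260.04960193]
 [278.06957163 220.78542102]]
```

View pics/w9c.png

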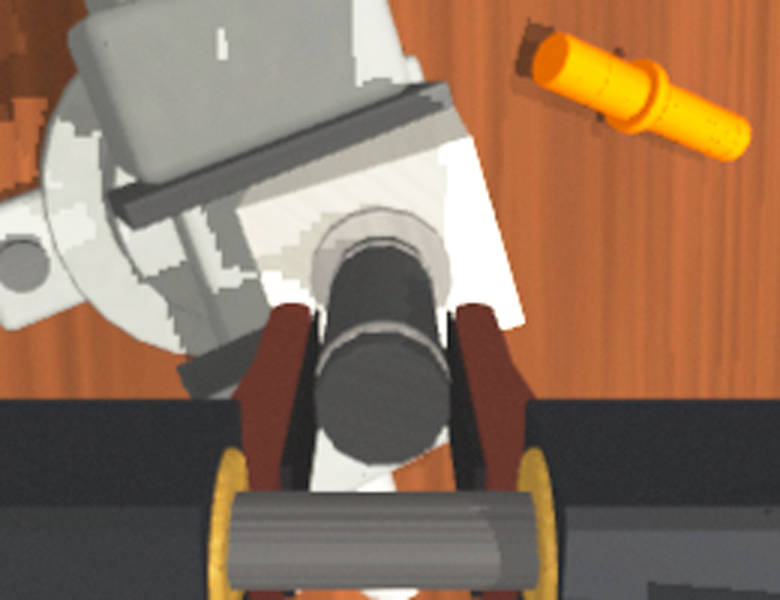

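Emit:
drive_tool(rows=[0.1,-1,0,0,0,0,0.05,-1,0,0,0,0,0,-1,0,0,0,0,0,-1,0,0,0,0,0,-1,0,0,0,0,0,-1,0,0,0,0,0,0,0,0,0,0,0,0,0,0,0,0])

```text
time: 7.7
eef_pos: [0.519, -0.0135, 0.1967]
ee_rot: [-82.5, -23.9, -2.1]
ft_force: [-0.2, -0.0, -3.2]
opening: 0.0234
```

```bash
python3 chk.py 10
```

```text
7.7 [np.float64(0.5189756681188333), np.float64(-0.013460752953972038), np.float64(0.19665924365698984)] [np.float64(-82.46548235625269), np.float64(-23.9265765145575), np.float64(-2.060459565346897)] [-0.02  0.05 -0.17  0.03  0.05 -0.02  0.11] [-0.15417856 -0.0218523  -3.20282803] [-0.23319796  0.67760697  0.01340635] 0.02344892299287858
F tool [-1.43907702  2.83709523 -0.40286962] T tool [-0.22985247 -0.0279504   0.67830586]
(array([0.74373731, 7.37209057, 0.54667537]), array([-1.04072739e-04, -3.02826030e-18,  2.99406092e-04])) [[278.76827695 256.80827554]
 [278.25471151 218.8803748 ]]
(array([ 0.35230797, 10.6193611 , -0.10959686]), array([-1.04072739e-04, -3.02826030e-18,  2.99406092e-04])) [[278.02508915 255.36572725]
 [277.72325325 218.37581245]]
```

Emit:
drive_tool(rows=[0,-1,0,0,0,0,0,-1,0,0,0,0,0,-1,0,0,0,0,0,-1,0,0,0,0,0,-1,0,0,0,0,0,-1,0,0,0,0,0,-1,0,0,0,0,0,0,0,0,0,0,0,0,0,0,0,0])

```text
time: 8.88
eef_pos: [0.5161, -0.0143, 0.203]
ee_rot: [-82.5, -23.9, -2.1]
ft_force: [-0.5, -0.5, -3.4]
opening: 0.0234
```

```bash
python3 chk.py 11
```

```text
8.875 [np.float64(0.5161323293378214), np.float64(-0.014294548109995527), np.float64(0.20300972564012243)] [np.float64(-82.46544895664795), np.float64(-23.927812946062694), np.float64(-2.0628299282205926)] [-0.13  0.04 -0.06 -0.02  0.02 -0.01 -0.01] [-0.46884154 -0.52797681 -3.36182249] [-0.1499353   0.67646294 -0.05973582] 0.023363694277862376
F tool [-1.77440477  2.79421825 -0.91883321] T tool [-0.18344548  0.07202792  0.66694138]
(array([ 0.73771826, 14.37981799,  0.56368799]), array([-8.78875907e-05,  5.58862258e-18,  3.25754731e-04])) [[278.69020346 251.41492732]
 [278.21030901 216.03784325]]
(array([ 0.34622609, 17.62708882, -0.09254521]), array([-8.78875907e-05,  5.58862258e-18,  3.25754731e-04])) [[277.97714215 250.1301915 ]
 [277.69445524 215.58695308]]
```

Straight and force is weight only; 17 mm drawn. Eight more.

Emit:
drive_tool(rows=[0,-1,0,0,0,0,0,-1,0,0,0,0,0,-1,0,0,0,0,0,-1,0,0,0,0,0,-1,0,0,0,0,0,-1,0,0,0,0,0,-1,0,0,0,0,0,-1,0,0,0,0,0,0,0,0,0,0,0,0,0,0,0,0])

```text
time: 10.18
eef_pos: [0.5129, -0.0152, 0.2103]
ee_rot: [-82.5, -23.9, -2.1]
ft_force: [-0.4, -0.4, -2.7]
opening: 0.0233
```

```bash
python3 chk.py 12; python3 - <<'E'
from h import *
b=camera("scene")[140:240,220:320,::-1];c=camera("side")[140:240,240:340,::-1]
cv2.imwrite("pics/s12c.png",cv2.resize(np.hstack([b,c]),None,fx=4,fy=4,interpolation=cv2.INTER_CUBIC))
E
```

```text
10.175 [np.float64(0.5128975525455441), np.float64(-0.015234947539813155), np.float64(0.21026595923060892)] [np.float64(-82.46593269402689), np.float64(-23.929016861861086), np.float64(-2.063073980955129)] [ 0.06 -0.    0.01 -0.09 -0.07 -0.06  0.07] [-0.37092493 -0.42236376 -2.71817931] [-0.2566436   0.68694102 -0.01496624] 0.02325958236399378
F tool [-1.42743149  2.26306643 -0.7385424 ] T tool [-0.26310715 -0.0107134   0.68457121]
(array([ 0.71813197, 22.37986749,  0.57120889]), array([-7.77175116e-05,  6.08838031e-19,  3.47096031e-04])) [[278.58616107 245.77393382]
 [278.14705563 213.00090119]]
(array([ 0.32657123, 25.62713664, -0.08499172]), array([-7.77175116e-05,  6.08838031e-19,  3.47096031e-04])) [[277.90504949 244.64574462]
 [277.64814726 212.60490411]]
```

View pics/w12c.png

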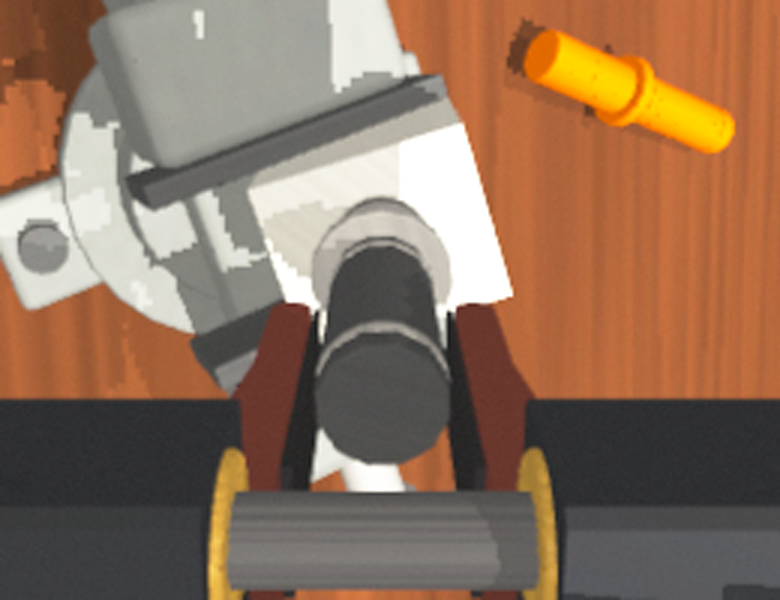

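View pics/s12c.png

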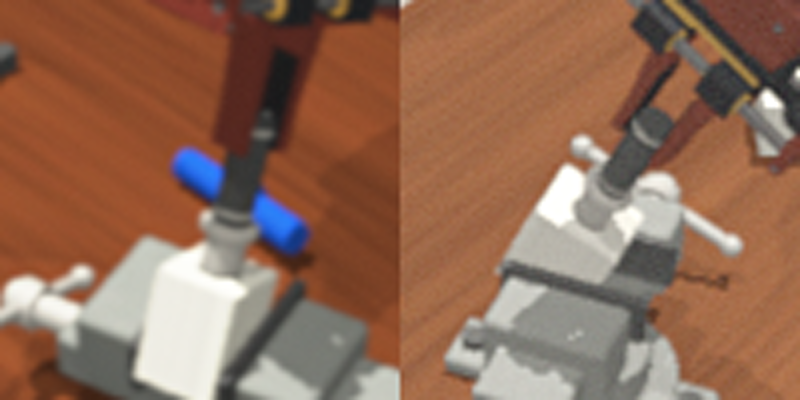

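```bash
python3 -c "
from plant import *
print(get_obs()['eef_pos']);job_done();print(get_obs()['eef_pos'],get_obs()['opening'])"
```

```text
[ 0.51286165 -0.01524478  0.21022826]
the job is handed in; nothing more can be done
the job is handed in; nothing more can be done
```

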